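# Uncouple the loaded vial rack's drive link on the shaker and hold it up

### The job

The shaker has stopped and the rack full of vials is due to come off: on that rack's lane, and not on the lane with the empty rack, pull the red latch tab of the drive link's coupler fully outward against its spring while the coupler still sits on its ball, and then lift the coupler off the ball without wrenching it against the latch. Finish while holding the link still in the gripper with the coupler about 5 cm above its ball, so that a colleague can slide the rack out; do not let it drop or let go. Leave the other link coupled, and do not disturb the racks or the things standing around the shaker.

Things in the scene. Friction and masses are not known exactly. Their poses are not given: they have to be found in the camera images.
- mixer: Two-lane bench shaker, fixed: cream base plate 500 x 360 mm; cream drive unit, dark blue hood, 147 mm high, at its far end. Origin on the table midway between the two balls; +x points from the rack carriages (x = -115 mm) to the drive unit (x 180 to 305 mm), +y to the left lane. Lanes at y = +85 (left), -85 mm (right): carriage, ball mount, and a drive link from the drive unit to the ball.
- rack_full: Aluminium rack with 12 white-capped vials, 112 x 96 mm, 71 mm high to the caps; it stands loose on one of the two carriages, 54 mm above the table. Origin: centre of its underside, at mixer x = -115 mm and y = +85 mm (left lane) or -85 mm (right lane).
- rack_empty: The same rack without vials (12 dark empty holes, wire handles to 59 mm); it stands on the other carriage. Origin: centre of its underside.
- ball_left (a point): Centre of the left lane's steel ball (22 mm in diameter, on the carriage's ball stud; it does not move): mixer x = 0, y = +85 mm, 86 mm above the table. The dark blue coupler head of the link, 48 x 38 mm, sits over it; its top is 20 mm above this point.
- tab_left (a point): Grip point of the left latch's red finger tab, an upright block 28 mm along mixer x, 12 mm thick along mixer y, beside the coupler head: tab centre 27 mm towards mixer +y from the ball, reaching from 24 to 60 mm above the ball's centre; this point is at 44 mm. It moves with latch and link. The head is in the way of an inner finger lower than 20 mm above the ball's centre.
- latch_left (a joint): Spring latch of the left coupler, m: 0 = home (its keyhole plate grips under the ball and stops the coupler lifting); grows as the red tab is pulled outward, towards mixer +y; free of the ball from 0.016, end stop at 0.020. The spring pulls back with 3 N at home, 9 N at the stop, and shuts the latch when the tab is let go.
- link_left (a joint): Angle of the left drive link, rad: 0 = level, coupler on its ball; grows as the coupler end rises, at most 1.0. It turns about a pin along mixer y at mixer x = +150 mm, 86 mm above the table (150 mm from the ball's centre, same height). About 0.4 kg, it swings freely and falls if let go. 0.35 rad lifts the coupler 51 mm.
- ball_right (a point): Centre of the right lane's steel ball (22 mm in diameter, on the carriage's ball stud; it does not move): mixer x = 0, y = -85 mm, 86 mm above the table. The dark blue coupler head of the link, 48 x 38 mm, sits over it; its top is 20 mm above this point.
- tab_right (a point): Grip point of the right latch's red finger tab, an upright block 28 mm along mixer x, 12 mm thick along mixer y, beside the coupler head: tab centre 27 mm towards mixer -y from the ball, reaching from 24 to 60 mm above the ball's centre; this point is at 44 mm. It moves with latch and link. The head is in the way of an inner finger lower than 20 mm above the ball's centre.
- latch_right (a joint): Spring latch of the right coupler, m: 0 = home (its keyhole plate grips under the ball and stops the coupler lifting); grows as the red tab is pulled outward, towards mixer -y; free of the ball from 0.016, end stop at 0.020. The spring pulls back with 3 N at home, 9 N at the stop, and shuts the latch when the tab is let go.
- link_right (a joint): Angle of the right drive link, rad: 0 = level, coupler on its ball; grows as the coupler end rises, at most 1.0. It turns about a pin along mixer y at mixer x = +150 mm, 86 mm above the table (150 mm from the ball's centre, same height). About 0.4 kg, it swings freely and falls if let go. 0.35 rad lifts the coupler 51 mm.
- wipes: White wipes tub, 84 mm in diameter, 155 mm high, standing loose left of the shaker; origin at the centre of its underside.
- reagent: Amber reagent bottle with blue cap, 64 mm in diameter, 130 mm high, loose, left of the shaker; origin at the centre of its underside.
- glove_box: Blue glove dispenser box 235 x 120 x 73 mm, loose, right of the shaker; origin at the centre of its underside, long side along its x.
Mind the look-alikes: they are no part of the job. What is shaped like the rack_empty but yellow is not meant. There is more than one size of the reagent; the one meant has the size given above.

How it is judged (in metres and radians):
On the way, in this order (a step that is already met when the one before it is completed fails the run):
1. the latch of the full rack's lane is pulled open while its coupler still sits on the ball (((y of rack_full in the frame of mixer above 0 m and value of joint latch_left above 0.0155 m and value of joint link_left below 0.03 rad) or (y of rack_full in the frame of mixer below 0 m and value of joint latch_right above 0.0155 m and value of joint link_right below 0.03 rad))), for 0.1 s.
2. the coupler of that lane is lifted off its ball (((y of rack_full in the frame of mixer above 0 m and value of joint link_left above 0.24 rad) or (y of rack_full in the frame of mixer below 0 m and value of joint link_right above 0.24 rad))), for 0.2 s.
At the end, for the whole second after the job is handed in: The full rack's link is still, over 0.24 rad (coupler 35 mm up), carried by the fingers alone (over 1 N); the other link is down (under 0.03 rad), its latch home (3 mm), untouched; racks within 12 mm, other things within 25 mm of where they stood (((y of rack_full in the frame of mixer above 0 m and value of joint link_left above 0.24 rad and velocity of joint link_left between -0.1 and 0.1 rad/s and contact force between the fingers and link_left above 1 N and contact force between link_left and wipes below 0.3 N and contact force between link_left and reagent below 0.3 N and contact force between link_left and glove_box below 0.3 N and contact force between link_left and rack_full below 0.3 N and contact force between link_left and rack_empty below 0.3 N and value of joint link_right below 0.03 rad and value of joint latch_right below 0.003 m and contact force between the arm and link_right below 0.5 N and distance of each of rack_full, rack_empty from where it was at the start of the episode below 0.012 m and distance of each of wipes, reagent, glove_box from where it was at the start of the episode below 0.025 m) or (y of rack_full in the frame of mixer below 0 m and value of joint link_right above 0.24 rad and velocity of joint link_right between -0.1 and 0.1 rad/s and contact force between the fingers and link_right above 1 N and contact force between link_right and wipes below 0.3 N and contact force between link_right and reagent below 0.3 N and contact force between link_right and glove_box below 0.3 N and contact force between link_right and rack_full below 0.3 N and contact force between link_right and rack_empty below 0.3 N and value of joint link_left below 0.03 rad and value of joint latch_left below 0.003 m and contact force between the arm and link_left below 0.5 N and distance of each of rack_full, rack_empty from where it was at the start of the episode below 0.012 m and distance of each of wipes, reagent, glove_box from where it was at the start of the episode below 0.025 m))); the arm keeps its last pose, push and grip.
It fails at once if the link of the empty rack's lane is lifted or its latch pulled open ((y of rack_full in the frame of mixer above 0 m and (value of joint link_right above 0.05 rad or value of joint latch_right above 0.01 m)) or (y of rack_full in the frame of mixer below 0 m and (value of joint link_left above 0.05 rad or value of joint latch_left above 0.01 m))).
It fails at once if a rack is pushed off its place (distance of any of rack_full, rack_empty from where it was at the start of the episode above 0.02 m).
It fails at once if a bystander is knocked over or pushed away (distance of any of wipes, reagent, glove_box from where it was at the start of the episode above 0.04 m or angle between any of wipes, reagent, glove_box's own z axis and vertical above 0.35 rad).
It fails at once if a coupler is wrenched up against its latch with over 40 N (contact force between any of link_left, link_right and mixer above 40 N).
It fails at once if the lifted coupler is dropped back (velocity of joint any of link_left, link_right below -1.5 rad/s).
It also fails if it takes over 32 s, if anything falls off the work surface, if the arm or the gripper's body presses on something with over 40 N, if the wrist force passes 120 N, or if a joint passes its speed limit or range.

### The arm

A 6-joint arm with a two-finger parallel gripper is mounted at the origin on the work surface. World frame = base frame: x ahead of the robot, y to its left, z up, the work surface at z = 0. Lengths are in mm, angles in rad, forces in N, time in s.
With the tool pointing down it reaches from about 275 to 775 mm from the base axis. Payload 14.6 kg.
Tool frame: the origin (TCP) lies midway between the tips of the shut fingers; the grasp point (between the pads) lies 19 mm behind it; z points along the fingers, y is the direction in which the jaws open and shut (so a half turn about z gives the same grasp; the last joint's range is limited). The gripper opens to 85 mm and grips with 20 to 120 N. Pads are 22 mm wide; open, the fingers measure 114 mm over their backs; the gripper's body (76 mm by 85 mm) begins 54 mm behind the grasp point. The pads swing forward as they close: fully open they stand 13 mm farther back than shut.
Start: joints at [1.122, 0.263, -0.048, 1.259, 0, 1.415], TCP at [152.04, 502.506, 231.278] pointing down, gripper open.
Joint ranges: [-2.65, 2.65], [-0.89, 1.7], [-1.18, 1.37], [-2.13, 2.11], [-1.35, 1.29], [-3.14, 3.14]. Speed limits (rad/s): [1.89, 1.89, 2.57, 2.79, 3.14, 3.14].

### API

Orientations are given as a unit quaternion [x, y, z, w].
In Python, from workcell import ctrl gives the robot as it stands.
- The arm moves only by the tool play_rows, never from a script. Its argument "steps" is a list of rows, each an object of numbers: "claw": the gripper command: -1 is shut, 1 is fully open, values between are in proportion; "x", "y", "z": the shift along the tool's x, y, z in cm; "ax", "ay", "az": the turn, a rotation vector about the tool's x, y, z in degrees. A call has 1 to 5 rows; each row is the pose to reach, as a shift and turn from the pose commanded when the call began, along the tool's axes at that moment; what a row does not reach only later rows make up. A row lasts 1/12 s, in which the tool goes at most 41.7 mm and 7.16 degrees, less where a joint would pass 70% of its speed; a pose out of reach is approached as far as the arm can. A call with a gripper value outside its range is refused whole. The fingers move at their own pace and stop on an object; "force" is the grip in N (left out, the last holds). Time passes only in rows, so rows that repeat a pose let the fingers close. It gives the time, the measured TCP pose, the force and the opening at its end, in the units of the state.
- ctrl.observe(): the state, without advancing time (a new reading comes with each control period).
- ctrl.snapshot(name): name is "scene" or "top"; returns the picture (400x640x3 uint8, red, green, blue); there is no depth.
- ctrl.camera_model(name): a dict with "fx", "fy", "cx", "cy" (pixels), "R" (3x3) and "t" (3): a world point X has camera coordinates R X + t. Camera axes: x right, y down, z forward; pixel columns grow to the right and rows downward; lengths in mm; the calibration is good to about 2 mm. A picture is of the moment at which its call begins. camera_model takes no time and is no camera call.
- ctrl.job_done(): hands the job in, once; it reports no verdict.
Trained networks look in the newest picture that a camera, given by its name, has taken for a name from the list of things; names that differ only in an ending like _2 or _b are one class to them, and where a whole thing is asked for, a point or a joint stands for the part that bears it (a point fixed in the world has none). Each returns a list of dicts, best first, with "p" (0 to 1); they miss things now and then, are a little off and sometimes report something else, mostly with a low value. They report only what shows in the picture. A call takes as long as a camera call. They do not tell look-alikes from the thing itself.
- ctrl.cut_out(camera, label): "mask" (400x640 bool, what is visible of it).
- ctrl.place_of(camera, label): "location" ([x, y, z] in mm, in world coordinates, good to about 4 mm: a listed point, or the origin of a listed thing).
The state is a dict: "time": time; "joint_positions": joint angles; "qvel": joint speeds; "joint_torque": joint torques, N m; "position": TCP position; "tool_rot": TCP orientation; "contact_force": force on the tool from outside, world axes, zero at the start; "moment": the same for the moment, N m; "width": finger opening in mm.
Only numpy, scipy, OpenCV 4.12 (cv2) and the standard library are available. Lean on these libraries where they do the work, as an engineer would, in place of code of your own. Each camera call takes 0.05 s, during which the arm holds its last target. There are 200 camera calls.

## Working session

There is one attempt and no reset: what is moved stays moved. The work goes in short steps, Python scripts to look and compute and a tool call to move; the robot and the scene stay as the last step left them, time stands still between calls to the robot, and variables do not carry over. Pictures are saved under pics/ and viewed, about 8 in all and at most 12, crops included, and the job is handed in when it is done.

Besides the shell and the picture viewer there is one more tool, called after "Emit:" as name(argument=value, ...), one argument or row to a line, values as JSON. play_rows: Moves the arm, as the interface text tells. Its arguments: {"type":"object","properties":{"steps":{"type":"array","items":{"type":"object","properties":{"claw":{"type":"number"},"x":{"type":"number"},"y":{"type":"number"},"z":{"type":"number"},"ax":{"type":"number"},"ay":{"type":"number"},"az":{"type":"number"}}}},"force":{"type":"number"}},"required":["steps"]}

```bash
mkdir -p pics; python3 - <<'E'
from workcell import ctrl
import cv2,numpy as np
ims=[]
for c in("scene","top"):
    im=ctrl.snapshot(c); cv2.imwrite(f"pics/{c}0.png",im[:,:,::-1]); 
    for l in("rack_full","rack_empty","ball_left","ball_right","tab_left","tab_right","mixer","wipes","reagent","glove_box"):
        print(c,l,[(np.round(d["location"]).tolist(),round(d["p"],2)) for d in ctrl.place_of(c,l)][:3])
o=ctrl.observe();print(o)
E
```

```text
scene rack_full [([421.0, 1.0, 56.0], 0.65)]
scene rack_empty [([211.0, 313.0, -0.0], 0.89), ([271.0, 508.0, 1.0], 0.71), ([411.0, 171.0, 56.0], 0.64)]
scene ball_left [([527.0, 182.0, 85.0], 0.59)]
scene ball_right [([534.0, 10.0, 80.0], 0.68), ([414.0, 174.0, 49.0], 0.3)]
scene tab_left [([524.0, 209.0, 126.0], 0.57)]
scene tab_right [([536.0, 10.0, 81.0], 0.71), ([539.0, -17.0, 132.0], 0.69)]
scene mixer [([533.0, 98.0, -4.0], 0.55)]
scene wipes [([427.0, 348.0, -2.0], 0.78)]
scene reagent [([569.0, 380.0, 0.0], 0.77), ([682.0, 377.0, -1.0], 0.61), ([425.0, 350.0, -4.0], 0.58)]
scene glove_box [([459.0, -238.0, 0.0], 0.95)]
top rack_full [([422.0, 5.0, 52.0], 0.84)]
top rack_empty [([208.0, 315.0, -1.0], 0.98), ([276.0, 505.0, 1.0], 0.92), ([409.0, 175.0, 54.0], 0.71)]
top ball_left [([528.0, 177.0, 83.0], 0.79)]
top ball_right [([538.0, 6.0, 87.0], 0.8)]
top tab_left [([523.0, 202.0, 131.0], 0.5)]
top tab_right [([537.0, -22.0, 132.0], 0.57)]
top mixer []
top wipes [([429.0, 351.0, -3.0], 0.85), ([422.0, 6.0, 51.0], 0.32)]
top reagent [([682.0, 378.0, 2.0], 0.66), ([570.0, 378.0, -2.0], 0.65)]
top glove_box [([462.0, -242.0, -1.0], 0.97)]
{'time': 1.1, 'joint_positions': array([ 1.12170498e+00,  2.63097182e-01, -4.83138360e-02,  1.25943995e+00,
        3.26056336e-05,  1.41549585e+00]), 'qvel': array([ 1.18498986e-03, -4.01910662e-04, -3.10922579e-03,  7.73428977e-04,
       -8.16941032e-05, -1.70552539e-03]), 'joint_torque': array([-5.94078574e-04, -6.37433982e+01,  3.84777474e+01,  5.95703386e-04,
       -1.53765386e-04,  2.14635162e-05]), 'position': array([152.01876176, 502.48903819, 231.27466078]), 'tool_rot': array([ 1.46367715e-01,  9.89230252e-01, -2.12317015e-05, -2.36954944e-05]), 'contact_force': array([ 0.39651161, -0.94333227,  0.54142438]), 'moment': array([-2.67305401e-02,  7.93544779e-05,  2.96475969e-02]), 'width': 85.25004445090686}
```

View pics/top0.png

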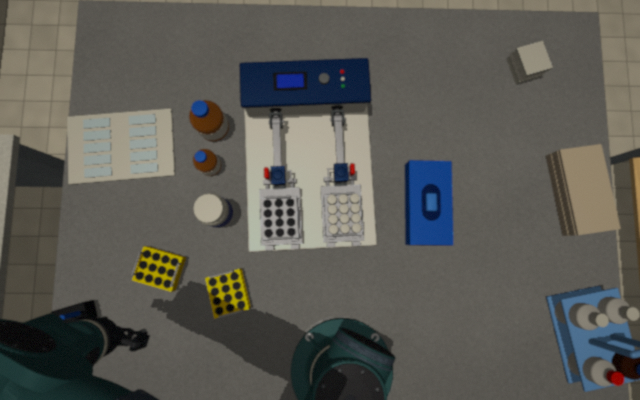

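View pics/scene0.png

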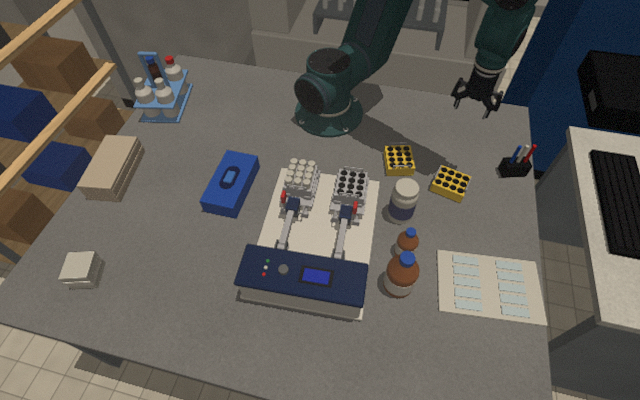

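The top view shows the white-capped full rack at about (343,213) in the right lane, with red tabs at (352,170) right and (267,173) left. So the right lane is the one to work on. I'll fit the mixer pose to all the points and work out the approach.

```bash
cat > h.py <<'E'
from workcell import ctrl
import numpy as np, json
from scipy.spatial.transform import Rotation as Rot
def state():
    o=ctrl.observe(); return o,o["position"],Rot.from_quat(o["tool_rot"])
def go(target,Rt):
    o,p,R=state()
    print("shift cm",np.round(R.inv().apply(np.array(target)-p)/10,2),"turn deg",np.round((R.inv()*Rt).as_rotvec(degrees=True),2))
E
python3 - <<'E'
from h import *
from scipy.optimize import least_squares
M={"rack_full":(-115,-85,54),"rack_empty":(-115,85,54),"ball_left":(0,85,86),"ball_right":(0,-85,86),"tab_left":(0,112,130),"tab_right":(0,-112,130)}
P=[];Q=[];N=[]
for k in range(3):
  for c in("scene","top"):
    ctrl.snapshot(c)
    for l,m in M.items():
        for d in ctrl.place_of(c,l):
            g=np.array(d["location"])
            # gate on earlier rough pose
            a=np.radians(3.2);e=np.array([532+m[0]*np.cos(a)-m[1]*np.sin(a),93+m[0]*np.sin(a)+m[1]*np.cos(a),m[2]])
            if np.linalg.norm(g-e)<18: P.append(g);Q.append(m);N.append((c,l))
P=np.array(P);Q=np.array(Q)
f=lambda v:(Rot.from_euler('z',v[3]).apply(Q)+v[:3]-P)
s=least_squares(lambda v:f(v).ravel(),[532,93,0,.05],loss='soft_l1',f_scale=3)
r=f(s.x);print(len(P),s.x,np.degrees(s.x[3]),r.std(0))
for n in sorted(set(N)): print(n,np.round(np.mean([ri for ri,q in zip(r,N) if q==n],0),1))
Rm=Rot.from_euler('z',s.x[3]);np.save("mix.npy",s.x)
print("tab_right",Rm.apply((0,-112,130))+s.x[:3])
o,p,R=state();print(R.as_matrix().round(3))
for sg in(1,-1):
    X=Rm.apply([sg,0,0]);Y=Rm.apply([0,-sg,0]);Rt=Rot.from_matrix(np.c_[X,Y,[0,0,-1]])
    go(Rm.apply((0,-114,0))+s.x[:3]+[0,0,231-s.x[2]],Rt)
E
```

```text
35 [ 5.30887676e+02  9.47204751e+01 -8.64455417e-02  5.77538542e-02] 3.309052096031655 [1.73330391 2.45638677 1.74057462]
('scene', 'ball_left') [-2.9 -2.7  1.2]
('scene', 'ball_right') [-0.5  1.3  3.4]
('scene', 'rack_empty') [ 1.7  1.4 -0. ]
('scene', 'rack_full') [ 0.  -0.3 -0.3]
('scene', 'tab_left') [ 1.5 -2.   0.7]
('scene', 'tab_right') [-0.1 -2.1 -0.7]
('top', 'ball_left') [-0.5 -0.8 -0.6]
('top', 'ball_right') [-1.3  2.7 -0.4]
('top', 'rack_empty') [ 0.6 -2.8 -1.2]
('top', 'rack_full') [-0.1 -0.6  2. ]
('top', 'tab_left') [ 1.   3.2 -2. ]
('top', 'tab_right') [ 0.9  2.6 -0.9]
tab_right [537.35251198 -17.09278843 129.91355446]
[[-0.957  0.29   0.   ]
 [ 0.29   0.957 -0.   ]
 [-0.    -0.    -1.   ]]
shift cm [-5.200e+01 -3.876e+01  3.000e-02] turn deg [  0.     0.   159.86]
shift cm [-5.200e+01 -3.876e+01  3.000e-02] turn deg [ -0.     0.   -20.14]
```

Emit:
play_rows(
  steps=[
    {"x": -3.2, "y": -2.4, "az": -4, "claw": 0.2},
    {"x": -6.4, "y": -4.8, "az": -8, "claw": 0.2},
    {"x": -9.6, "y": -7.2, "az": -12, "claw": 0.2},
    {"x": -12.8, "y": -9.6, "az": -16, "claw": 0.2},
    {"x": -16, "y": -12, "az": -20.1, "claw": 0.2},
  ],
  force=60,
)

```text
$.steps[0]: bad value
```

```bash
cat > tgt.py <<'E'
from h import *
s=np.load("mix.npy");Rm=Rot.from_euler('z',s[3])
Rt=Rot.from_matrix(np.c_[Rm.apply([-1,0,0]),Rm.apply([0,1,0]),[0,0,-1]])
def show(m,z):
    o,p,R=state();print(o["time"],p.round(1),o["contact_force"].round(1),o["width"]);print("mixer TCP",Rm.inv().apply(p-s[:3]).round(1))
    t=Rm.apply(m)+s[:3];t[2]=z;go(t,Rt)
E
python3 -c "
from tgt import *
show((0,-114,0),231)"
```

```text
3.2 [152.  502.5 231.3] [-0.   0.3 -0.4] 85.29503059736236
mixer TCP [-354.7  429.   231.4]
shift cm [-5.200e+01 -3.876e+01  3.000e-02] turn deg [ -0.     0.   -20.14]
```

Emit:
play_rows(
  steps=[
    {"x": -3.2, "y": -2.4, "z": 0, "ax": 0, "ay": 0, "az": -4, "claw": 0.2},
    {"x": -6.4, "y": -4.8, "z": 0, "ax": 0, "ay": 0, "az": -8, "claw": 0.2},
    {"x": -9.6, "y": -7.2, "z": 0, "ax": 0, "ay": 0, "az": -12, "claw": 0.2},
    {"x": -12.8, "y": -9.6, "z": 0, "ax": 0, "ay": 0, "az": -16, "claw": 0.2},
    {"x": -16, "y": -12, "z": 0, "ax": 0, "ay": 0, "az": -20.1, "claw": 0.2},
  ],
  force=60,
)

```text
time: 3.62
position: [271.0, 339.8, 231.4]
tool_rot: [-0.031, 1.0, 0.0, 0.0]
contact_force: [0.8, 0.8, 0.3]
width: 51.1
```

```bash
python3 -c "
from tgt import *
show((0,-114,0),231)"
```

```text
3.6167 [271.  339.8 231.4] [0.8 0.8 0.3] 51.05867408184207
mixer TCP [-245.3  259.7  231.5]
shift cm [-24.41 -37.45   0.04] turn deg [0.01 0.02 0.19]
```

Emit:
play_rows(
  steps=[
    {"x": -2.3, "y": -3.4, "z": 0, "ax": 0, "ay": 0, "az": 0, "claw": 0.2},
    {"x": -4.6, "y": -6.8, "z": 0, "ax": 0, "ay": 0, "az": 0, "claw": 0.2},
    {"x": -6.9, "y": -10.2, "z": 0, "ax": 0, "ay": 0, "az": 0, "claw": 0.2},
    {"x": -9.2, "y": -13.6, "z": 0, "ax": 0, "ay": 0, "az": 0, "claw": 0.2},
    {"x": -11.5, "y": -17, "z": 0, "ax": 0, "ay": 0, "az": 0, "claw": 0.2},
  ],
)

```text
time: 4.03
position: [395.8, 176.3, 231.6]
tool_rot: [-0.028, 1.0, 0.0, 0.0]
contact_force: [0.8, 1.3, -0.3]
width: 51.2
```

Emit:
play_rows(
  steps=[
    {"x": -2.6, "y": -4, "z": 0, "ax": 0, "ay": 0, "az": 0, "claw": 0.2},
    {"x": -5.2, "y": -8, "z": 0, "ax": 0, "ay": 0, "az": 0, "claw": 0.2},
    {"x": -7.8, "y": -12, "z": 0, "ax": 0, "ay": 0, "az": 0, "claw": 0.2},
    {"x": -10.4, "y": -16, "z": 0, "ax": 0, "ay": 0, "az": 0, "claw": 0.2},
    {"x": -12.9, "y": -20.4, "z": 0, "ax": 0, "ay": 0, "az": 0, "claw": 0.2},
  ],
)

```text
time: 4.45
position: [517.8, 7.2, 231.4]
tool_rot: [-0.028, 1.0, 0.0, 0.0]
contact_force: [0.6, 0.3, -0.8]
width: 51.1
```

Emit:
play_rows(
  steps=[
    {"x": 0, "y": 0, "z": 3, "ax": 0, "ay": 0, "az": 0, "claw": 0.2},
    {"x": 0, "y": 0, "z": 6, "ax": 0, "ay": 0, "az": 0, "claw": 0.2},
  ],
)

```text
time: 4.62
position: [519.0, 7.0, 171.1]
tool_rot: [-0.027, 1.0, -0.0, 0.002]
contact_force: [-1.3, 0.8, -1.0]
width: 51.2
```

```bash
python3 - <<'E'
from tgt import *
import cv2
show((0,-114,0),114)
for c in("scene","top"):
    im=ctrl.snapshot(c)
    for l in("tab_right","ball_right"): print(c,l,[(Rm.inv().apply(d["location"]-s[:3]).round(1).tolist(),round(d["p"],2)) for d in ctrl.place_of(c,l)][:2])
    k=ctrl.camera_model(c);X=k["R"]@(Rm.apply((0,-112,130))+s[:3])+np.ravel(k["t"]);u=int(k["fx"]*X[0]/X[2]+k["cx"]);v=int(k["fy"]*X[1]/X[2]+k["cy"]);print(u,v)
    cv2.imwrite(f"pics/{c}1.png",cv2.resize(im[max(v-50,0):v+50,max(u-60,0):u+60,::-1],None,fx=5,fy=5,interpolation=cv2.INTER_CUBIC))
a=[cv2.imread(f"pics/{c}1.png") for c in("scene","top")]
cv2.imwrite("pics/both1.png",cv2.resize(np.hstack(a),(800,400)) if False else np.hstack([cv2.resize(i,(400,333)) for i in a]))
E
```

```text
4.6167 [519.    7.  171.1] [-1.3  0.8 -1. ] 51.16959024641709
mixer TCP [-16.9 -86.8 171.2]
shift cm [-1.69 -2.71  5.72] turn deg [-0.04  0.18 -0.23]
scene tab_right [([-1.8, -110.7, 130.7], 0.5), ([-111.5, -82.6, 53.9], 0.42)]
scene ball_right [([0.5, -85.3, 82.3], 0.58)]
283 196
top tab_right []
top ball_right []
351 168
```

View pics/both1.png

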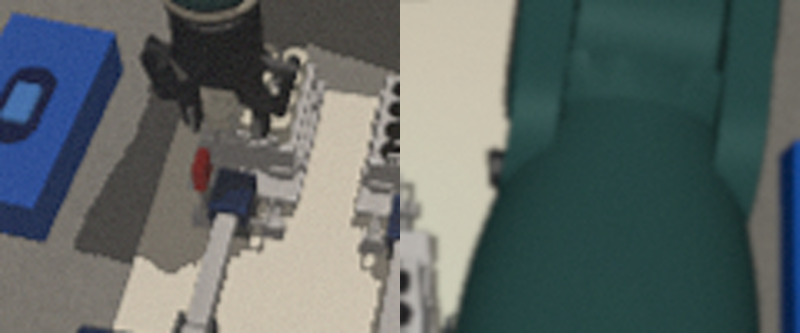

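The scene crop shows the red tab clear at crop pixel (202,170), with both fingers above it and short of it. Next I move over it and then down.

Emit:
play_rows(
  steps=[
    {"x": -1.7, "y": -2.7, "z": 0, "ax": 0, "ay": 0, "az": 0, "claw": 0.2},
    {"x": -1.7, "y": -2.7, "z": 0, "ax": 0, "ay": 0, "az": 0, "claw": 0.2},
  ],
)

```text
time: 5.08
position: [538.3, -18.8, 173.0]
tool_rot: [-0.028, 1.0, -0.001, 0.002]
contact_force: [-1.5, -0.0, -0.3]
width: 50.9
```

```bash
python3 - <<'E'
from tgt import *
show((0,-114,0),114)
E
```

```text
5.0833 [538.3 -18.8 173. ] [-1.5 -0.  -0.3] 50.87874413964551
mixer TCP [   0.8 -113.8  173.1]
shift cm [ 0.1  -0.01  5.9 ] turn deg [-0.1   0.22 -0.05]
```

Emit:
play_rows(
  steps=[
    {"x": 0, "y": 0, "z": 1.5, "ax": 0, "ay": 0, "az": 0, "claw": 0.2},
    {"x": 0.05, "y": 0, "z": 3, "ax": 0, "ay": 0, "az": 0, "claw": 0.2},
    {"x": 0.1, "y": 0, "z": 4.5, "ax": 0, "ay": 0, "az": 0, "claw": 0.2},
    {"x": 0.1, "y": 0, "z": 5.7, "ax": 0, "ay": 0, "az": 0, "claw": 0.2},
    {"x": 0.1, "y": 0, "z": 5.7, "ax": 0, "ay": 0, "az": 0, "claw": 0.2},
  ],
)

```text
time: 5.5
position: [534.0, -16.4, 113.8]
tool_rot: [-0.029, 1.0, 0.0, -0.0]
contact_force: [-0.1, 0.2, -0.6]
width: 51.5
```

```bash
python3 - <<'E'
from tgt import *
import cv2
show((0,-114,0),114)
im=ctrl.snapshot("scene");cv2.imwrite("pics/s2.png",cv2.resize(im[150:250,220:340,::-1],None,fx=5,fy=5,interpolation=cv2.INTER_CUBIC))
E
```

```text
5.5 [534.  -16.4 113.8] [-0.1  0.2 -0.6] 51.49004589734239
mixer TCP [  -3.3 -111.1  113.9]
shift cm [-0.33 -0.29 -0.02] turn deg [ 0.01 -0.05 -0.02]
```

View pics/s2.png

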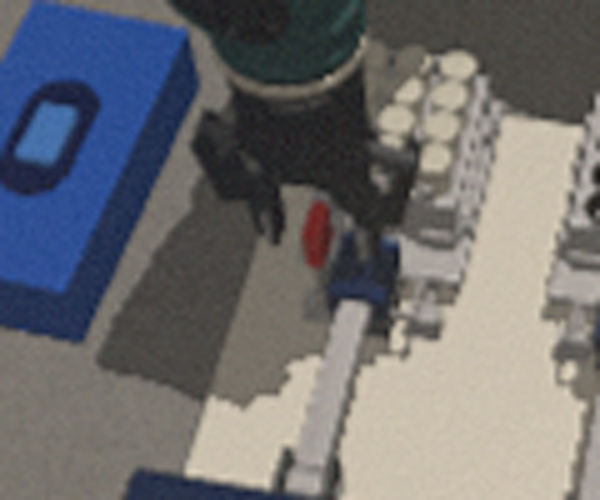

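The red tab at crop pixel (317,235) sits between the fingers, roughly centred. I'll shift 3 mm and close gently.

Emit:
play_rows(
  steps=[
    {"x": -0.3, "y": -0.3, "z": 0, "ax": 0, "ay": 0, "az": 0, "claw": 0.2},
    {"x": -0.3, "y": -0.3, "z": 0, "ax": 0, "ay": 0, "az": 0, "claw": -0.3},
    {"x": -0.3, "y": -0.3, "z": 0, "ax": 0, "ay": 0, "az": 0, "claw": -0.6},
    {"x": -0.3, "y": -0.3, "z": 0, "ax": 0, "ay": 0, "az": 0, "claw": -1},
    {"x": -0.3, "y": -0.3, "z": 0, "ax": 0, "ay": 0, "az": 0, "claw": -1},
  ],
  force=30,
)

```text
time: 5.97
position: [537.9, -19.3, 115.0]
tool_rot: [-0.029, 1.0, 0.0, 0.001]
contact_force: [-0.3, 4.0, 6.2]
width: 11.4
```

Emit:
play_rows(
  steps=[
    {"x": 0, "y": 0, "z": 0, "ax": 0, "ay": 0, "az": 0, "claw": -1},
    {"x": 0, "y": 0, "z": 0, "ax": 0, "ay": 0, "az": 0, "claw": -1},
    {"x": 0, "y": 0, "z": 0, "ax": 0, "ay": 0, "az": 0, "claw": -1},
  ],
)

```text
time: 6.22
position: [537.9, -19.3, 114.9]
tool_rot: [-0.029, 1.0, 0.0, 0.001]
contact_force: [-0.1, 2.6, 5.9]
width: 11.6
```

```bash
python3 - <<'E'
from tgt import *
show((0,-114,0),114)
E
```

```text
6.2167 [537.9 -19.3 114.9] [-0.1  2.6  5.9] 11.609519694239337
mixer TCP [   0.4 -114.2  115. ]
shift cm [0.04 0.02 0.09] turn deg [ 0.04  0.07 -0.02]
```

Emit:
play_rows(
  steps=[
    {"x": 0, "y": -0.3, "z": 0, "ax": 0, "ay": 0, "az": 0, "claw": -1},
    {"x": 0, "y": -0.7, "z": 0, "ax": 0, "ay": 0, "az": 0, "claw": -1},
    {"x": 0, "y": -1.1, "z": 0, "ax": 0, "ay": 0, "az": 0, "claw": -1},
    {"x": 0, "y": -1.4, "z": 0, "ax": 0, "ay": 0, "az": 0, "claw": -1},
    {"x": 0, "y": -1.4, "z": 0, "ax": 0, "ay": 0, "az": 0, "claw": -1},
  ],
  force=50,
)

```text
time: 6.63
position: [538.7, -33.1, 114.9]
tool_rot: [-0.029, 1.0, 0.001, 0.001]
contact_force: [0.6, 8.0, 6.4]
width: 11.1
```

Emit:
play_rows(
  steps=[
    {"x": 0, "y": -0.2, "z": 0, "ax": 0, "ay": 0, "az": 0, "claw": -1},
    {"x": 0, "y": -0.2, "z": 0, "ax": 0, "ay": 0, "az": 0, "claw": -1},
  ],
)

```text
time: 6.8
position: [538.8, -34.8, 114.9]
tool_rot: [-0.029, 1.0, 0.001, 0.001]
contact_force: [0.9, 7.9, 7.4]
width: 11.6
```

Emit:
play_rows(
  steps=[
    {"x": 0, "y": -0.2, "z": 0, "ax": 0, "ay": 0, "az": 0, "claw": -1},
    {"x": 0, "y": -0.2, "z": 0, "ax": 0, "ay": 0, "az": 0, "claw": -1},
    {"x": 0, "y": -0.2, "z": 0, "ax": 0, "ay": 0, "az": 0, "claw": -1},
  ],
)

```text
time: 7.05
position: [538.9, -36.6, 114.9]
tool_rot: [-0.029, 1.0, 0.001, 0.001]
contact_force: [0.1, 9.0, 6.5]
width: 10.8
```

```bash
python3 - <<'E'
from tgt import *
show((0,-133,0),115)
E
```

```text
7.05 [538.9 -36.6 114.9] [0.1 9.  6.5] 10.758384683665865
mixer TCP [   0.5 -131.6  115. ]
shift cm [ 0.05 -0.14 -0.01] turn deg [0.12 0.09 0.  ]
```

Emit:
play_rows(
  steps=[
    {"x": 0, "y": -0.1, "z": 0, "ax": 0, "ay": 0, "az": 0, "claw": -1},
    {"x": 0, "y": -0.1, "z": 0, "ax": 0, "ay": 0, "az": 0, "claw": -1},
    {"x": 0, "y": -0.1, "z": 0, "ax": 0, "ay": 0, "az": 0, "claw": -1},
  ],
)

```text
time: 7.3
position: [539.0, -37.3, 114.9]
tool_rot: [-0.029, 1.0, 0.001, 0.001]
contact_force: [0.3, 9.9, 6.7]
width: 10.8
```

Emit:
play_rows(
  steps=[
    {"x": 0, "y": -0.1, "z": 0, "ax": 0, "ay": 0, "az": 0, "claw": -1},
    {"x": 0, "y": -0.1, "z": 0, "ax": 0, "ay": 0, "az": 0, "claw": -1},
    {"x": 0, "y": -0.1, "z": 0, "ax": 0, "ay": 0, "az": 0, "claw": -1},
  ],
)

```text
time: 7.55
position: [539.0, -37.5, 114.8]
tool_rot: [-0.029, 1.0, 0.002, 0.001]
contact_force: [0.1, 16.2, 7.0]
width: 11.3
```

```bash
python3 - <<'E'
from tgt import *
import cv2
show((0,-133,0),115)
im=ctrl.snapshot("scene");cv2.imwrite("pics/s3.png",cv2.resize(im[150:250,220:340,::-1],None,fx=5,fy=5,interpolation=cv2.INTER_CUBIC))
# lift plan: rows relative to present pose in tool axes; tool x=-mixer x, z down. pin at x=150,z=86
p=Rm.inv().apply(ctrl.observe()["position"]-s[:3]);d=p-[150,0,86]
for a in np.radians([1,2,3,5,7,9,11,13,15,17,19,20]):
    q=Rot.from_euler('y',a).apply(d)-d; print(np.degrees(a).round(),"x",round(-q[0]/10,2),"z",round(-q[2]/10,2))
E
```

```text
7.55 [539.  -37.5 114.8] [ 0.1 16.2  7. ] 11.297429468790156
mixer TCP [   0.4 -132.4  114.9]
shift cm [ 0.04 -0.06 -0.02] turn deg [0.26 0.09 0.04]
1.0 x -0.05 z -0.26
2.0 x -0.11 z -0.52
3.0 x -0.17 z -0.78
5.0 x -0.31 z -1.29
7.0 x -0.46 z -1.8
9.0 x -0.64 z -2.3
11.0 x -0.83 z -2.8
13.0 x -1.03 z -3.29
15.0 x -1.26 z -3.77
17.0 x -1.5 z -4.25
19.0 x -1.76 z -4.71
20.0 x -1.89 z -4.94
```

View pics/s3.png

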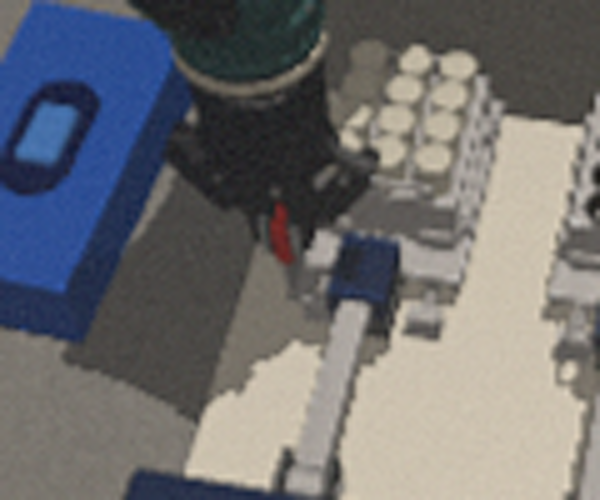

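The red tab is now clearly away from the head, at crop (282,235) against (317,235) before. The force jumped to 16 N, so the end stop is reached. I lift along the link's arc, starting small.

Emit:
play_rows(
  steps=[
    {"x": -0.03, "y": 0.05, "z": -0.13, "ax": 0, "ay": 0.5, "az": 0, "claw": -1},
    {"x": -0.05, "y": 0.05, "z": -0.26, "ax": 0, "ay": 1, "az": 0, "claw": -1},
    {"x": -0.11, "y": 0.05, "z": -0.52, "ax": 0, "ay": 2, "az": 0, "claw": -1},
    {"x": -0.11, "y": 0.05, "z": -0.52, "ax": 0, "ay": 2, "az": 0, "claw": -1},
  ],
)

```text
time: 7.93
position: [539.9, -37.3, 119.6]
tool_rot: [-0.029, 0.999, 0.001, -0.018]
contact_force: [0.2, 12.4, -3.2]
width: 11.2
```

```bash
python3 - <<'E'
from tgt import *
show((0,-133,0),115)
E
```

```text
7.9333 [539.9 -37.3 119.6] [ 0.2 12.4 -3.2] 11.183761300039412
mixer TCP [   1.4 -132.3  119.7]
shift cm [ 0.13 -0.07  0.47] turn deg [ 0.22 -2.03  0.03]
```

Only -3 N vertically, which is about the link's weight, so the coupler is lifting freely. I continue along the arc to 20° in all.

Emit:
play_rows(
  steps=[
    {"x": -0.11, "y": 0, "z": -0.52, "ax": 0, "ay": 2, "az": 0, "claw": -1},
    {"x": -0.24, "y": 0, "z": -1.03, "ax": 0, "ay": 4, "az": 0, "claw": -1},
    {"x": -0.38, "y": 0, "z": -1.54, "ax": 0, "ay": 6, "az": 0, "claw": -1},
    {"x": -0.55, "y": 0, "z": -2.05, "ax": 0, "ay": 8, "az": 0, "claw": -1},
    {"x": -0.64, "y": 0, "z": -2.3, "ax": 0, "ay": 9, "az": 0, "claw": -1},
  ],
)

```text
time: 8.35
position: [547.1, -36.8, 142.4]
tool_rot: [-0.029, 0.995, -0.001, -0.097]
contact_force: [-0.8, 13.5, -1.4]
width: 11.2
```

Emit:
play_rows(
  steps=[
    {"x": -0.11, "y": 0, "z": -0.52, "ax": 0, "ay": 2, "az": 0, "claw": -1},
    {"x": -0.24, "y": 0, "z": -1.03, "ax": 0, "ay": 4, "az": 0, "claw": -1},
    {"x": -0.38, "y": 0, "z": -1.54, "ax": 0, "ay": 6, "az": 0, "claw": -1},
    {"x": -0.55, "y": 0, "z": -2.05, "ax": 0, "ay": 8, "az": 0, "claw": -1},
    {"x": -0.64, "y": 0, "z": -2.3, "ax": 0, "ay": 9, "az": 0, "claw": -1},
  ],
)

```text
time: 8.77
position: [557.6, -36.2, 163.6]
tool_rot: [-0.028, 0.984, -0.003, -0.175]
contact_force: [-3.5, 12.7, 0.2]
width: 11.2
```

Emit:
play_rows(
  steps=[
    {"x": 0, "y": 0, "z": 0, "ax": 0, "ay": 0, "az": 0, "claw": -1},
    {"x": 0, "y": 0, "z": 0, "ax": 0, "ay": 0, "az": 0, "claw": -1},
    {"x": 0, "y": 0, "z": 0, "ax": 0, "ay": 0, "az": 0, "claw": -1},
    {"x": 0, "y": 0, "z": 0, "ax": 0, "ay": 0, "az": 0, "claw": -1},
    {"x": 0, "y": 0, "z": 0, "ax": 0, "ay": 0, "az": 0, "claw": -1},
  ],
)

```text
time: 9.18
position: [557.4, -36.2, 163.5]
tool_rot: [-0.028, 0.984, -0.003, -0.174]
contact_force: [-0.3, 13.5, -2.1]
width: 11.2
```

```bash
python3 - <<'E'
from tgt import *
import cv2
show((0,-133,0),115)
im=ctrl.snapshot("scene");cv2.imwrite("pics/s4.png",cv2.resize(im[130:270,200:400,::-1],None,fx=4,fy=4,interpolation=cv2.INTER_CUBIC))
for l in("rack_full","rack_empty","tab_right","tab_left","wipes","glove_box"): print(l,[(np.round(d["location"]).tolist(),round(d["p"],2)) for d in ctrl.place_of("scene",l)][:3])
E
```

```text
9.1833 [557.4 -36.2 163.5] [-0.3 13.5 -2.1] 11.247314413000618
mixer TCP [  18.9 -132.2  163.6]
shift cm [ 0.12 -0.09  5.21] turn deg [ 2.100e-01 -2.001e+01 -1.000e-02]
rack_full [([421.0, 7.0, 56.0], 0.94)]
rack_empty [([209.0, 311.0, -0.0], 0.77), ([271.0, 506.0, 2.0], 0.71), ([409.0, 172.0, 53.0], 0.57)]
tab_right [([534.0, 8.0, 82.0], 0.74), ([560.0, -33.0, 181.0], 0.38)]
tab_left [([525.0, 207.0, 128.0], 0.41)]
wipes [([427.0, 346.0, 0.0], 0.72)]
glove_box [([461.0, -242.0, -2.0], 0.9), ([562.0, -32.0, 179.0], 0.37), ([528.0, 178.0, 83.0], 0.18)]
```

View pics/s4.png

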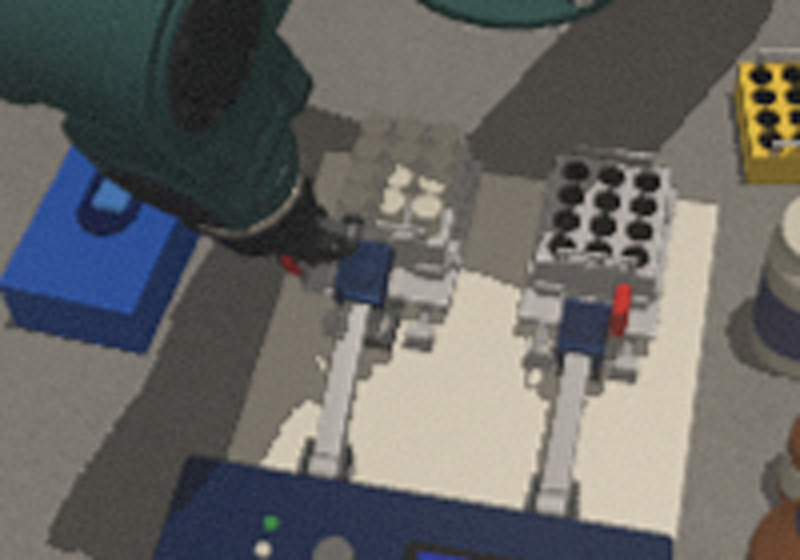

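The picture shows the right coupler (365,270) clear above its ball and held by the red tab. The left link, both racks and the bystanders are unchanged.

```bash
python3 -c "
from h import *
o,p,R=state();print(o['time'],p,o['contact_force'],abs(o['qvel']).max());print(ctrl.job_done())"
```

```text
9.5333 [557.40385861 -36.20450652 163.5310501 ] [-0.14672529 13.49286284 -1.36066418] 0.0014017682319808983
the job is handed in; nothing more can be done
None
```

The right coupler, on the full rack's lane, is off its ball and held in the gripper about 5 cm up. I handed the job in at 9.5 s of the 32 s allowed; no verdict is reported.

- **Latch:** I gripped the right red tab and pulled it about 18 mm outward. The force rose from 3 N to 10 N, then jumped to 16 N at the end stop while the coupler was still on its ball.
- **Lift:** I followed the link's arc to 20° (0.35 rad). The vertical force stayed within a few newtons, so the coupler was not wrenched against the latch.
- **Last checks:** The arm was still and the grip steady at 11 mm. The detector put the tab near (560, -33, 181) mm, about 51 mm up as expected.
- **Surroundings:** In the last picture the left link was still down with its latch home. The racks, wipes tub and glove box were detected within about 6 mm of where they started, which is close to detector noise. I did not re-measure the reagent bottle, but the arm stayed away from it while working.
- **Disagreement:** In the last picture the detector ranked the bare right ball position above the lifted tab when asked for the right tab. I took this as a false report, because the picture and the measured tool position agree with the lifted position.

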